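# Spin the index disc and brake it on its mark

### The job

Check that the bearing of the polished steel index disc runs free: flick the disc (the black stud is there for it) so that it spins by itself, either way round, and let its red mark run past the yellow pointer at least once with nothing touching the disc. Then, while it is still spinning, brake it with a fingertip so that it stops with the red mark at the yellow pointer (a small correcting drag of the fingertip is fine), and finish with the fingertip still pressed on the disc, holding it there. Use only the fingertips and lift nothing; leave the turntable's foot and the bottles, vials and tape around it where they stand.

Things in the scene. Friction and masses are not known exactly. Their poses are not given: they have to be found in the camera images.
- turntable: round grey foot, 132 mm across, 1.8 kg, loose on the worktop. Origin: centre of its underside, on the disc's axis; z up; -x runs towards the pointer. A low arm runs out under the disc to a post 97 to 107 mm from the axis; post and pointer reach 53 mm above the worktop.
- disc: polished steel disc, 172 mm across, 1.6 kg, spins freely about the foot's vertical axis, losing 0.2 to 0.4 rad/s each second. Origin: on the axis, 38 mm above the worktop; flat top 12 mm above that. Its -x points to the mark, +x to the stud. Hub 22 mm across, 4 mm above the top; bare top from hub to 65 mm from the axis, slippery: a fingertip at 5 N stops it within 0.2 s, or turns it if dragged.
- mark (a point): outer end of the red radial stripe (45 mm long, 8 mm wide) painted on the disc's top, 84 mm from the axis, at the height of the top; turns with the disc.
- stud (a point): middle of the top of the black finger stud on the disc, opposite the red mark, 74 mm from the axis; 13 mm across (16 mm at its foot), rising 20 mm above the disc's top, to 70 mm above the worktop; turns with the disc.
- pointer (a point): tip of the yellow arrow on the foot, just outside the disc's rim, 89 mm from the axis, 50 mm above the worktop; it points at the axis. When the red mark is exactly at the pointer the two points are 5 mm apart.
- red_cap_bottle: white bottle with a red cap, 56 mm wide, 115 mm tall, loose, beside the work; not to be moved. Origin: centre of its underside.
- media_bottle_s: clear bottle with an orange cap, 66 mm wide, 113 mm tall, loose, beside the work; not to be moved. Origin: centre of its underside.
- blue_cap_bottle: white bottle with a blue cap, 51 mm wide, 96 mm tall, loose, beside the work; not to be moved. Origin: centre of its underside.
- vial_2: glass vial with a teal cap, 27 mm wide, 60 mm tall, loose, beside the work; not to be moved. Origin: centre of its underside.
- vial_6: glass vial with a teal cap, 27 mm wide, 60 mm tall, loose, beside the work; not to be moved. Origin: centre of its underside.
- vial_7: empty glass vial with a teal cap, 27 mm wide, 60 mm tall, loose, beside the work; not to be moved. Origin: centre of its underside.
- tape_roll: green roll of tape lying flat, 68 mm wide, 19 mm tall, loose, beside the work; not to be moved. Origin: centre of its underside.

How it is judged (in metres and radians):
On the way, in this order (a step that is already met when the one before it is completed fails the run):
1. the disc spins freely, untouched, with its mark well away from the pointer (contact force between the fingers and disc below 0.05 N and angular speed of disc above 0.5 rad/s and distance between mark and pointer above 0.06 m), for 0.1 s.
2. the mark runs past the pointer while the disc spins untouched (contact force between the fingers and disc below 0.05 N and angular speed of disc above 0.3 rad/s and distance between mark and pointer below 0.03 m).
3. a finger touches the disc while it still spins (contact force between the fingers and disc above 0.05 N and angular speed of disc above 0.05 rad/s).
At the end, for the whole second after the job is handed in: the disc is at rest (under 0.05 rad/s) with the outer end of the red mark within 15 mm of the pointer's tip (5 mm is perfect, so about 9 degrees either way), a finger presses on the disc with more than 0.5 N, and the foot stands flat within 30 mm of where it stood (distance between mark and pointer below 0.015 m and angular speed of disc below 0.05 rad/s and contact force between the fingers and disc above 0.5 N and angle between turntable's own z axis and vertical below 0.05 rad and distance of turntable from where it was at the start of the episode below 0.03 m); the arm keeps its last pose, push and grip.
It fails at once if the turntable's foot is dragged more than 30 mm, lifted or tipped (distance of turntable from where it was at the start of the episode above 0.03 m or height (world z) of turntable above 0.01 m or angle between turntable's own z axis and vertical above 0.1 rad).
It fails at once if a bottle, a vial or the tape is moved more than 20 mm (distance of any of red_cap_bottle, media_bottle_s, blue_cap_bottle, vial_2, vial_6, vial_7, tape_roll from where it was at the start of the episode above 0.02 m).
It also fails if it takes over 51 s, if anything falls off the work surface, if the arm or the gripper's body presses on something with over 40 N, if the wrist force passes 120 N, or if a joint passes its speed limit or range.

### The arm

A 6-joint arm with a two-finger parallel gripper is mounted at the origin on the work surface; the furniture and walls round the work are solid. World frame = base frame: x ahead of the robot, y to its left, z up, the work surface at z = 0. Lengths are in mm, angles in rad, forces in N, time in s.
With the tool pointing down it reaches from about 300 to 775 mm from the base axis. Payload 14.6 kg.
Tool frame: the origin (TCP) lies at the very end of the fingers, on their centre line; the grasp point (between the pads) lies 19 mm behind it; z points along the fingers, y is the direction in which the jaws open and shut (so a half turn about z gives the same grasp; the last joint's range is limited). The gripper opens to 94 mm and grips with 3 to 60 N. Pads are 16 mm wide; open, the fingers measure 119 mm over their backs; the gripper's body (75 mm by 177 mm) begins 78 mm behind the grasp point.
Start: joints at [-1.409, 0.3, 1.521, -0, 1.321, -0.067], TCP at [124.739, -535.658, 205.446] pointing down, gripper open.
Joint ranges: [-3.03, 3.03], [-0.79, 2.21], [0.23, 2.52], [-1.04, 4.18], [0, 3.07], [-2.55, 2.55]. Speed limits (rad/s): [2.22, 2.22, 2.57, 3.14, 3.14, 3.14].

### API

Orientations are given as [roll, pitch, yaw] about the fixed x, y, z axes, in that order (R = Rz(yaw) Ry(pitch) Rx(roll)).
In Python, from cell import manip gives the robot as it stands.
- The arm moves only by the shell command python3 -m pendant 'ROWS' [FORCE]. ROWS is JSON, a list of rows, each an object with "claw": the finger opening in m, from 0 to 0.094; "delta_pos": the shift along the tool's x, y, z in m, a list of three; "rotation": the turn, a rotation vector about the tool's x, y, z in rad, a list of three. A call has 1 to 10 rows; each row is the pose to reach, as a shift and turn from the pose measured when the call began, along the tool's axes at that moment; what a row does not reach only later rows make up. A row lasts 1/8 s, in which the tool goes at most 62.5 mm and 10.7 degrees, less where a joint would pass 70% of its speed; a pose out of reach is approached as far as the arm can. A call with a gripper value outside its range is refused whole. The fingers move at their own pace and stop on an object; FORCE is the grip in N (left out, the last holds). Time passes only in rows, so rows that repeat a pose let the fingers close. It gives the time, the measured TCP pose, the force and the opening at its end, in the units of the state.
- manip.read_state(): the state, without advancing time (a new reading comes with each control period).
- manip.camera(name): name is "side" or "top" or "wrist"; returns the picture (400x640x3 uint8, red, green, blue); there is no depth.
- manip.camera_model(name): a dict with "fx", "fy", "cx", "cy" (pixels), "cam_to_world" (4x4, takes a point from camera to world coordinates); the wrist camera has in their place "T_tool_cam" (4x4, takes a point from camera to tool coordinates, whose origin is the TCP and whose axes are the flange's). Camera axes: x right, y up, looking along -z (the intrinsics and any distortion apply to the point x, -y, -z); pixel columns grow to the right and rows downward; lengths in mm; the calibration is good to about 2 mm. A picture is of the moment at which its call begins: read the wrist's pose just before it. camera_model takes no time and is no camera call.
- manip.sign_off(): hands the job in, once; it reports no verdict.
The state is a dict: "clock": time; "joints": joint angles; "qd": joint speeds; "effort": joint torques, N m; "eef_pos": TCP position; "eef_rot": TCP orientation; "wrist_force": force on the tool from outside, world axes, zero at the start; "moment": the same for the moment, N m; "finger_gap": finger opening in mm.
Only numpy, scipy, OpenCV 4.12 (cv2) and the standard library are available. Lean on these libraries where they do the work, as an engineer would, in place of code of your own. Each camera call takes 0.05 s, during which the arm holds its last target.

## Working session

There is one attempt and no reset: what is moved stays moved. The work goes in short steps, Python scripts to look and compute and a shell command to move; the robot and the scene stay as the last step left them, time stands still between calls to the robot, and variables do not carry over. Pictures are saved under pics/ and viewed, and the job is handed in when it is done.

```bash
mkdir -p pics; ls
python3 - <<'E'
from cell import manip
import cv2
print(manip.read_state())
for n in ("top","side","wrist"):
    im=manip.camera(n); cv2.imwrite(f"pics/{n}0.png",im[:,:,::-1])
    m=manip.camera_model(n); print(n,{k:(v if not hasattr(v,'round') else v.round(3) if not isinstance(v,float) else round(v,2)) for k,v in m.items()})
E
```

```text
pics
{'clock': 0.0, 'joints': array([-1.40857130e+00,  3.00509063e-01,  1.52154965e+00,  5.61698742e-06,
        1.32068534e+00, -6.65884149e-02]), 'qd': array([ 0.00222439, -0.00134334,  0.00042784, -0.00078315, -0.00073937,
        0.00038835]), 'effort': array([-1.50225183e-03, -5.31809664e+01, -3.52739096e+01,  7.07448344e-02,
        2.45594530e-02, -6.55714962e-05]), 'eef_pos': array([ 124.71700928, -535.41998789,  204.8787981 ]), 'eef_rot': array([-3.14044417e+00, -8.20415065e-05,  2.28811999e-01]), 'wrist_force': array([0.95835494, 0.78963465, 1.42591114]), 'moment': array([-0.0536334 , -0.00158841, -0.02890367]), 'finger_gap': 93.88716714631806}
top {'fx': 420.4281426554371, 'fy': 420.4281426554371, 'cx': 323.15107980255516, 'cy': 205.02438685173726, 'cam_to_world': array([[ 1.100000e-02,  9.970000e-01, -7.300000e-02,  4.599100e+02],
       [-1.000000e+00,  1.300000e-02,  2.800000e-02,  9.476200e+01],
       [ 2.900000e-02,  7.300000e-02,  9.970000e-01,  1.071737e+03],
       [ 0.000000e+00,  0.000000e+00,  0.000000e+00,  1.000000e+00]])}
side {'fx': 461.73153015461594, 'fy': 461.73153015461594, 'cx': 312.9785585579242, 'cy': 194.9364303600631, 'cam_to_world': array([[-9.940000e-01,  5.600000e-02, -9.600000e-02,  4.153110e+02],
       [-1.100000e-01, -4.060000e-01,  9.070000e-01,  1.031492e+03],
       [ 1.200000e-02,  9.120000e-01,  4.090000e-01,  5.127210e+02],
       [ 0.000000e+00,  0.000000e+00,  0.000000e+00,  1.000000e+00]])}
wrist {'fx': 296.60001016539053, 'fy': 296.60001016539053, 'cx': 317.66203073322316, 'cy': 199.28665738486407, 'T_tool_cam': array([[-1.00000e-03,  9.68000e-01,  2.51000e-01,  7.43260e+01],
       [ 1.00000e+00,  1.00000e-03,  0.00000e+00, -9.84000e-01],
       [-0.00000e+00,  2.51000e-01, -9.68000e-01, -1.79991e+02],
       [ 0.00000e+00,  0.00000e+00,  0.00000e+00,  1.00000e+00]])}
```

View pics/top0.png

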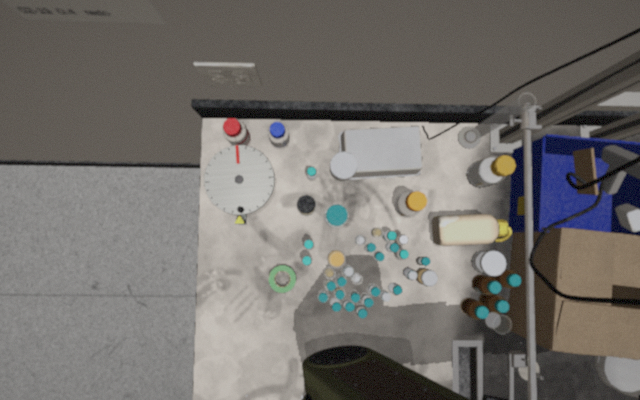

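View pics/side0.png

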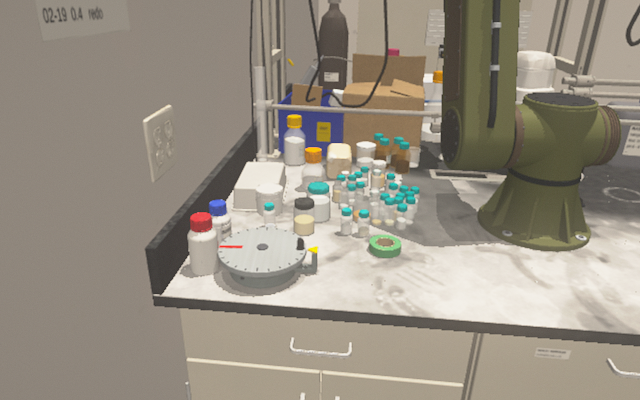

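View pics/wrist0.png

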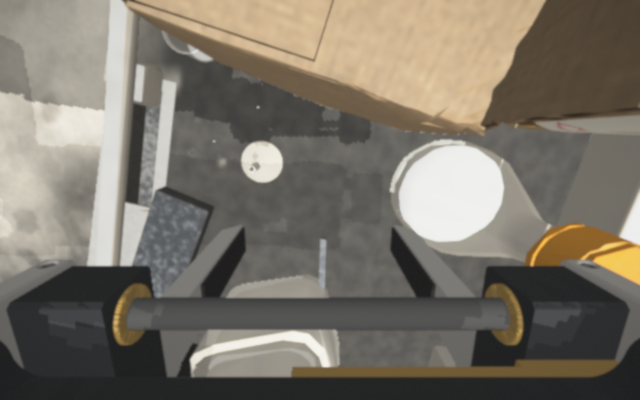

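The top view shows the disc centre near (239,180), the red stripe at (237,155), the stud at (240,210) and the pointer at (240,220). So the mark starts about half a turn from the pointer. The red and blue bottles are on the +x side of the disc, and the tape is to the right at (282,278).

```bash
cat > h.py <<'E'
from cell import manip
import cv2, numpy as np
from scipy.spatial.transform import Rotation as R
def ray(name,uv,st=None):
    m=manip.camera_model(name)
    if 'cam_to_world' in m: T=np.array(m['cam_to_world'])
    else:
        W=np.eye(4); W[:3,:3]=R.from_euler('xyz',st['eef_rot']).as_matrix(); W[:3,3]=st['eef_pos']
        T=W@np.array(m['T_tool_cam'])
    d=np.array([(uv[0]-m['cx'])/m['fx'],-(uv[1]-m['cy'])/m['fy'],-1.])
    return T[:3,3],T[:3,:3]@d
def onz(name,uv,z,st=None):
    o,d=ray(name,uv,st); return o+d*(z-o[2])/d[2]
def tri(rs):
    A=np.zeros((3,3));b=np.zeros(3)
    for o,d in rs:
        d=d/np.linalg.norm(d);P=np.eye(3)-np.outer(d,d);A+=P;b+=P@o
    p=np.linalg.solve(A,b)
    return p,[np.linalg.norm(np.cross(p-o,d/np.linalg.norm(d))) for o,d in rs]
def proj(name,p,st=None):
    m=manip.camera_model(name)
    if 'cam_to_world' in m: T=np.array(m['cam_to_world'])
    else:
        W=np.eye(4); W[:3,:3]=R.from_euler('xyz',st['eef_rot']).as_matrix(); W[:3,3]=st['eef_pos']
        T=W@np.array(m['T_tool_cam'])
    q=T[:3,:3].T@(np.array(p)-T[:3,3])
    return np.array([m['cx']+m['fx']*q[0]/-q[2], m['cy']+m['fy']*q[1]/q[2]])
E
python3 - <<'E'
from h import *
t=cv2.imread('pics/top0.png');s=cv2.imread('pics/side0.png')
def blobs(im,lo,hi,roi):
    h=cv2.cvtColor(im,cv2.COLOR_BGR2HSV);m=cv2.inRange(h,lo,hi)
    k=np.zeros_like(m);k[roi[1]:roi[3],roi[0]:roi[2]]=1;m=m*k
    n,l,st,c=cv2.connectedComponentsWithStats(m)
    return [(st[i].tolist(),c[i].round(1).tolist()) for i in range(1,n) if st[i][4]>3]
print('red t',blobs(t,(0,120,80),(8,255,255),(200,110,290,240)))
print('yel t',blobs(t,(22,120,80),(35,255,255),(200,110,290,240)))
print('blk t',blobs(t,(0,0,0),(180,255,60),(225,195,260,225)))
print('red s',blobs(s,(0,120,80),(8,255,255),(180,200,330,300)))
print('yel s',blobs(s,(22,120,80),(35,255,255),(290,230,340,290)))
print('blk s',blobs(s,(0,0,0),(180,255,60),(290,230,310,255)))
print('hub', onz('top',(239,180),54), tri([ray('top',(239,180)),ray('side',(263,246.5))]))
cv2.imwrite('pics/c.png',np.hstack([cv2.resize(t[110:240,190:320],None,fx=3,fy=3,interpolation=2),cv2.resize(s[200:300,190:320],(390,390),interpolation=2)]))
E
```

```text
red t [([234, 118, 2, 4, 6], [234.7, 119.2]), ([227, 127, 6, 3, 7], [229.1, 128.0]), ([237, 131, 3, 3, 6], [238.2, 132.0]), ([236, 146, 3, 17, 35], [237.1, 153.9])]
yel t [([239, 216, 3, 6, 11], [239.8, 218.6])]
blk t [([239, 208, 4, 4, 13], [240.4, 209.4])]
red s [([190, 212, 22, 20, 242], [200.7, 223.0]), ([219, 246, 23, 2, 40], [231.3, 246.4])]
yel s [([308, 246, 10, 7, 40], [313.3, 249.1])]
blk s []
hub [592.83072829 270.51656747  54.        ] (array([592.36700809, 270.44002882,  54.00851615]), [np.float64(0.46313877133586673), np.float64(0.46313877133569226)])
```

View pics/c.png

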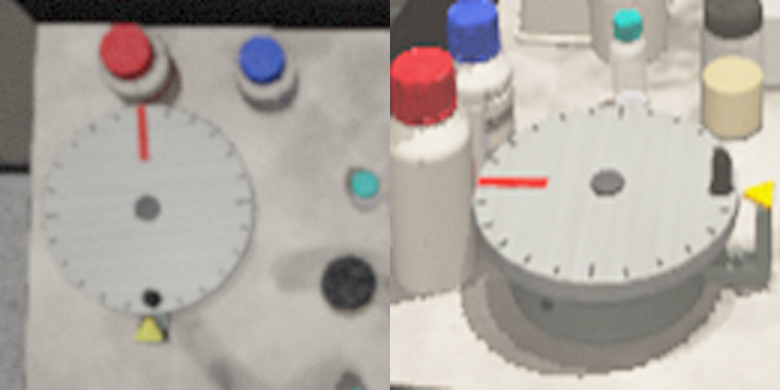

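Triangulating gives the hub at (592,270,54), which matches the 54 mm the task implies. Next I'll get the pointer, stud, mark and bottle positions, and check the overhead rod the arm has to cross.

Run:
```python
from h import *
st=manip.read_state()
print('tcp proj top',proj('top',st['eef_pos']),'side',proj('side',st['eef_pos']))
c=np.array([592.4,270.4])
def pr(n,p): d=p[:2]-c; print(n,p.round(1),'r',np.hypot(*d).round(1),'ang',np.degrees(np.arctan2(d[1],d[0])).round(1))
pr('mark outer z50',onz('top',(237.1,145.8),50))
pr('mark inner',onz('top',(237.3,162.8),50))
p,e=tri([ray('top',(237.1,145.8)),ray('side',(219,246.2))]);pr('mark tri',p);print(e)
pr('stud top z70',onz('top',(240.4,209.4),70))
p,e=tri([ray('top',(240.4,209.4)),ray('side',(300.5,239))]);pr('stud tri',p);print(e)
pr('pointer z50',onz('top',(239.6,215.8),50))
p,e=tri([ray('top',(239.6,215.8)),ray('side',(308,249.5))]);pr('ptr tri',p);print(e)
for n,uv,z in [('redcap',(232,127),115),('bluecap',(278,129),96),('vial',(311.5,171),60),('tape',(282,278.5),19),('blackcap',(306,204.5),60),('teal1',(308,243),60),('teal2',(306.5,259.5),60),('tealbig',(337,215),60)]: print(n,onz('top',uv,z).round(0))
print('clamp',tri([ray('top',(528,120)),ray('side',(262,106))]))
print('red bottle axis side check',tri([ray('top',(232,127)),ray('side',(202,217))]))
# rod points on various heights
for z in (0,150,250,350,450): print(z,onz('top',(530,250),z).round(0),onz('top',(530,380),z).round(0),proj('side',onz('top',(530,300),z)).round(0))
```

```text
tcp proj top [617.71922034 404.10319874] side [452.20039226  92.10891633]
mark outer z50 [677.6 278.   50. ] r 85.5 ang 5.1
mark inner [635.6 276.4  50. ] r 43.6 ang 7.9
mark tri [677.3 277.6  52.3] r 85.2 ang 4.9
[np.float64(0.1500158682546748), np.float64(0.15001586825467317)]
stud top z70 [520.5 262.6  70. ] r 72.3 ang -173.8
stud tri [520.  262.3  71.5] r 72.8 ang -173.6
[np.float64(0.37621212509400376), np.float64(0.3762121250938686)]
pointer z50 [506.2 267.5  50. ] r 86.3 ang -178.1
ptr tri [505.3 267.1  52.1] r 87.2 ang -177.8
[np.float64(0.8408533800172051), np.float64(0.8408533800172385)]
redcap [707. 279. 115.]
bluecap [709. 175.  96.]
vial [617.  95.  60.]
tape [354. 164.  19.]
blackcap [535. 107.  60.]
teal1 [443. 101.  60.]
teal2 [403. 104.  60.]
tealbig [511.  32.  60.]
clamp (array([ 725.37620248, -382.10889335,  170.9924327 ]), [np.float64(4.325472923389534), np.float64(4.32547292338954)])
red bottle axis side check (array([706.41601457, 278.95407692, 114.7646902 ]), [np.float64(0.9420125426233291), np.float64(0.9420125426233293)])
0 [ 430. -470.    0.] [ 104. -462.    0.] [393. 155.]
150 [ 434. -391.  150.] [ 154. -384.  150.] [391. 117.]
250 [ 437. -338.  250.] [ 187. -332.  250.] [390.  88.]
350 [ 440. -285.  350.] [ 220. -280.  350.] [388.  54.]
450 [ 442. -233.  450.] [ 254. -228.  450.] [386.  16.]
```

Run:
```python
import cv2
s=cv2.imread('pics/side0.png');t=cv2.imread('pics/top0.png')
cv2.imwrite('pics/s2.png',cv2.resize(s[0:240,240:640],None,fx=2,fy=2,interpolation=2))
cv2.imwrite('pics/t2.png',cv2.resize(t[60:400,400:640],None,fx=1.75,fy=1.75,interpolation=2))
```

```text
(no output)
```

View pics/s2.png

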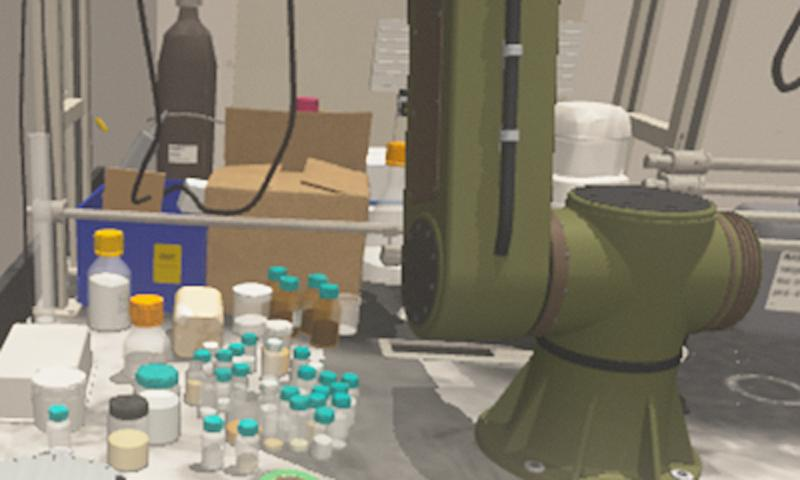

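View pics/t2.png

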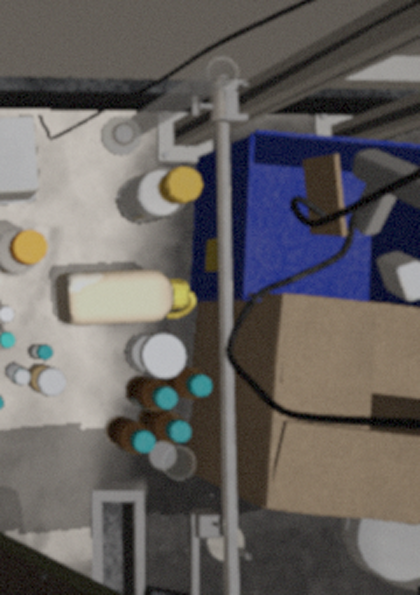

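The rod sits at about y=-380, z=171, so I'll lift first and then cross above it. The bottle and vial positions check out: red (707,279) at height 115, blue (709,175), and tape (354,164). The pointer lies at -178° from the axis, the stud at -174° and the mark at +6°.

```bash
python3 -m pendant '[{"claw":0,"delta_pos":[0,0,-0.06],"rotation":[0,0,0]},{"claw":0,"delta_pos":[0,0,-0.1],"rotation":[0,0,0]},{"claw":0,"delta_pos":[0.04,-0.046,-0.1],"rotation":[0,0,-0.1]},{"claw":0,"delta_pos":[0.08,-0.092,-0.1],"rotation":[0,0,-0.25]},{"claw":0,"delta_pos":[0.12,-0.139,-0.1],"rotation":[0,0,-0.4]},{"claw":0,"delta_pos":[0.16,-0.185,-0.1],"rotation":[0,0,-0.55]},{"claw":0,"delta_pos":[0.2,-0.231,-0.1],"rotation":[0,0,-0.7]},{"claw":0,"delta_pos":[0.24,-0.277,-0.1],"rotation":[0,0,-0.85]},{"claw":0,"delta_pos":[0.28,-0.324,-0.1],"rotation":[0,0,-1.0]},{"claw":0,"delta_pos":[0.32,-0.37,-0.1],"rotation":[0,0,-1.15]}]' 10; python3 -c "
from h import *
s=manip.read_state();print(s)"
```

```text
clock: 1.4
eef_pos: [352.9, -100.7, 305.5]
eef_rot: [3.141, -0.001, 1.384]
wrist_force: [1.1, -2.4, -0.2]
finger_gap: 0.7
{'clock': 1.4, 'joints': array([-3.78338618e-01, -1.89942314e-01,  1.80715160e+00,  7.09726776e-04,
        1.52416227e+00, -1.91164821e-01]), 'qd': array([ 1.3502555 ,  0.1631799 , -0.13156738,  0.00384028, -0.03152043,
        0.14748565]), 'effort': array([-10.45638978, -29.47621644, -35.29438019,   0.10794083,
         0.38031651,  -0.31657618]), 'eef_pos': array([ 352.86114257, -100.66610222,  305.51759264]), 'eef_rot': array([ 3.14124089e+00, -6.54040408e-04,  1.38358964e+00]), 'wrist_force': array([ 1.08216201, -2.35763395, -0.23228829]), 'moment': array([-0.0452539 , -0.11531503, -0.0380072 ]), 'finger_gap': 0.697616188230316}
```

```bash
python3 -m pendant '[{"claw":0,"delta_pos":[0.05,0.024,0],"rotation":[0,0,-0.05]},{"claw":0,"delta_pos":[0.102,0.048,0],"rotation":[0,0,-0.1]},{"claw":0,"delta_pos":[0.154,0.073,0],"rotation":[0,0,-0.187]},{"claw":0,"delta_pos":[0.206,0.097,0.005],"rotation":[0,0,-0.187]},{"claw":0,"delta_pos":[0.258,0.121,0.03],"rotation":[0,0,-0.187]},{"claw":0,"delta_pos":[0.308,0.145,0.06],"rotation":[0,0,-0.187]},{"claw":0,"delta_pos":[0.35,0.164,0.1],"rotation":[0,0,-0.187]},{"claw":0,"delta_pos":[0.3686,0.1736,0.15],"rotation":[0,0,-0.187]},{"claw":0,"delta_pos":[0.3686,0.1736,0.2],"rotation":[0,0,-0.187]},{"claw":0,"delta_pos":[0.3686,0.1736,0.225],"rotation":[0,0,-0.187]}]'; python3 -c "
from h import *
s=manip.read_state();print(s['wrist_force'],s['joints'].round(2),s['clock'])
for n in ('side','wrist','top'):
  cv2.imwrite(f'pics/{n}1.png',manip.camera(n)[:,:,::-1])"
```

```text
clock: 2.65
eef_pos: [590.8, 229.2, 77.2]
eef_rot: [-3.138, 0.001, 1.571]
wrist_force: [0.3, -0.2, 0.4]
finger_gap: 0.7
[ 0.26759738 -0.16199996  0.4330085 ] [0.31 0.61 1.39 0.   1.15 0.31] 2.65
```

View pics/side1.png

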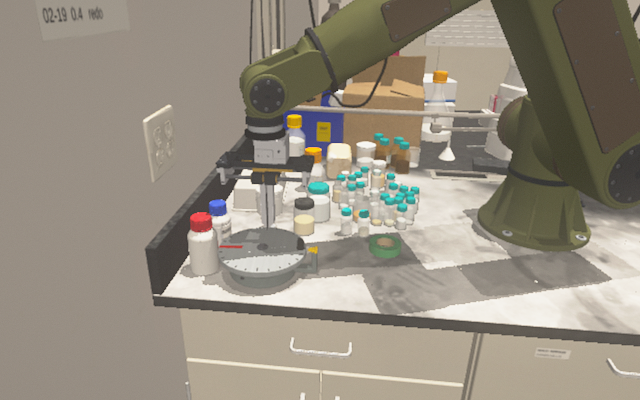

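View pics/wrist1.png

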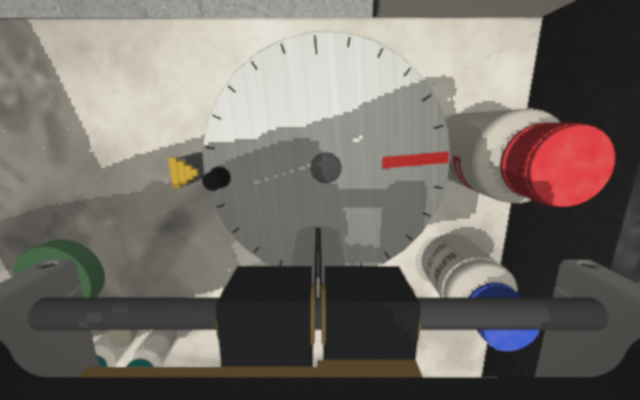

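View pics/top1.png

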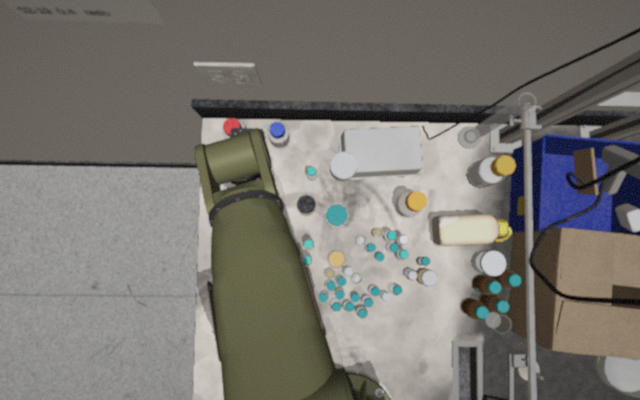

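From the wrist camera the whole disc is in view: hub (326,168), stripe end (448,156), stud top (218,178) and pointer near (200,172). In the side view the stripe stays visible and the finger is over the far half of the disc. I'll measure from the wrist view.

```bash
cat >> h.py <<'E'
def red(im,roi=None,lo=(0,110,60)):
    h=cv2.cvtColor(im,cv2.COLOR_BGR2HSV); return cv2.inRange(h,lo,(9,255,255))|cv2.inRange(h,(172,lo[1],lo[2]),(180,255,255))
def markang(name,im,st,c,z=50.):
    """stripe angle deg about axis c, via red pixels cast on plane z"""
    m=red(im); v,u=np.nonzero(m)
    P=np.array([onz(name,(a,b),z,st)[:2] for a,b in zip(u,v)])-c
    r=np.hypot(*P.T); k=(r>42)&(r<80); P=P[k]
    if len(P)<6: return None,len(P),None
    d=P.mean(0); 
    P=P[(np.abs(np.cross(P,d/np.hypot(*d)))<7)&(P@d>0)]; d=P.mean(0)
    return np.degrees(np.arctan2(d[1],d[0])),len(P),np.hypot(*d)
E
python3 - <<'E'
from h import *
st=manip.read_state(); w=cv2.imread('pics/wrist1.png'); s=cv2.imread('pics/side1.png')
hub=onz('wrist',(326,168),54,st); print('hub',hub)
print('hub tri w/side0', tri([ray('wrist',(326,168),st),ray('side',(263,246.5))]))
print('hub tri w/top0', tri([ray('wrist',(326,168),st),ray('top',(239,180))]))
c=hub[:2]
h=cv2.cvtColor(w,cv2.COLOR_BGR2HSV); m=cv2.inRange(h,(18,120,80),(35,255,255)); m[:, :150]=0;m[:,215:]=0;m[:140]=0;m[200:]=0
v,u=np.nonzero(m);i=u.argmax();print('yellow',u.min(),u.max(),v.min(),v.max(),'cent',u.mean(),v.mean())
def pr(n,p): d=p[:2]-c; print(n,p.round(1),'r',np.hypot(*d).round(1),'ang',np.degrees(np.arctan2(d[1],d[0])).round(1))
pr('ptr cent',onz('wrist',(u.mean(),v.mean()),52,st));pr('ptr tip',onz('wrist',(202.5,172.5),52,st))
pr('stud',onz('wrist',(220,177),70,st)); pr('mark',onz('wrist',(448,156.5),50,st))
print(markang('wrist',w,st,c),markang('side',s,None,np.array([592.4,270.4])))
pr('rim L',onz('wrist',(202,170),50,st));pr('rim R',onz('wrist',(450,168),50,st));pr('rim T',onz('wrist',(325,31),50,st))
cv2.imwrite('pics/w1c.png',cv2.resize(w[130:220,140:340],None,fx=4,fy=4,interpolation=2))
E
```

```text
hub [598.68006733 272.3108919   54.        ]
hub tri w/side0 (array([595.25916124, 271.50744606,  54.09696306]), [np.float64(3.514726427980667), np.float64(3.514726427980652)])
hub tri w/top0 (array([596.57227384, 271.55898489,  43.69341472]), [np.float64(2.4998385222265718), np.float64(2.4998385222266326)])
yellow 169 198 157 188 cent 181.1510067114094 172.16946308724832
ptr cent [496.2 269.1  52. ] r 102.5 ang -178.2
ptr tip [511.3 268.9  52. ] r 87.4 ang -177.7
stud [529.5 268.9  70. ] r 69.3 ang -177.2
mark [684.6 279.8  50. ] r 86.3 ang 5.0Traceback (most recent call last):
  File "<stdin>", line 12, in <module>
  File "h.py", line 33, in markang
    P=np.array([onz(name,(a,b),z,st)[:2] for a,b in zip(u,v)])-c
                ~~~^^^^^^^^^^^^^^^^^
  File "h.py", line 13, in onz
    o,d=ray(name,uv,st); return o+d*(z-o[2])/d[2]
        ~~~^^^^^^^^^^^^
  File "h.py", line 5, in ray
    m=manip.camera_model(name)
ValueError: time passes only in moves, steps and waits
```

```bash
python3 - <<'E'
s=open('h.py').read()
s=s.replace("def ray(","_M={}\ndef cm(n):\n    if n not in _M: _M[n]=manip.camera_model(n)\n    return _M[n]\ndef ray(",1).replace("m=manip.camera_model(name)","m=cm(name)")
open('h.py','w').write(s)
E
python3 - <<'E'
from h import *
st=manip.read_state(); w=cv2.imread('pics/wrist1.png'); s=cv2.imread('pics/side1.png')
print(st['clock'],st['eef_pos'],st['eef_rot'],st['wrist_force'])
p=proj('side',st['eef_pos']);print('tcp in side',p, 'in wrist',proj('wrist',st['eef_pos'],st))
print(markang('wrist',w,st,np.array([598.7,272.3])),markang('side',s,None,np.array([592.4,270.4])))
a=cv2.resize(w[130:220,140:340],None,fx=4,fy=4,interpolation=2)
b=s[190:290,200:330].copy();b=cv2.resize(b,None,fx=6,fy=6,interpolation=0)
cv2.circle(b,(int((p[0]-200+.5)*6),int((p[1]-190+.5)*6)),4,(255,0,255),1)
cv2.imwrite('pics/w1c.png',a);cv2.imwrite('pics/s1c.png',b)
E
```

```text
2.8 [591.62134917 229.12877711  79.89748717] [-3.13976836e+00  1.58737974e-04  1.57051490e+00] [0.80391483 0.06944203 1.26138299]
tcp in side [267.03482356 224.77454936] in wrist [315.73934597 240.0024272 ]
(np.float64(4.947690298754148), 618, np.float64(61.13678311111236)) (np.float64(1.3478736962723679), 39, np.float64(61.401157063983504))
```

View pics/w1c.png

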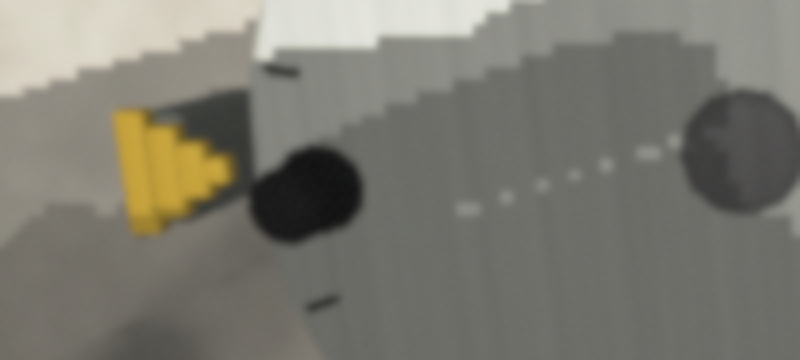

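View pics/s1c.png

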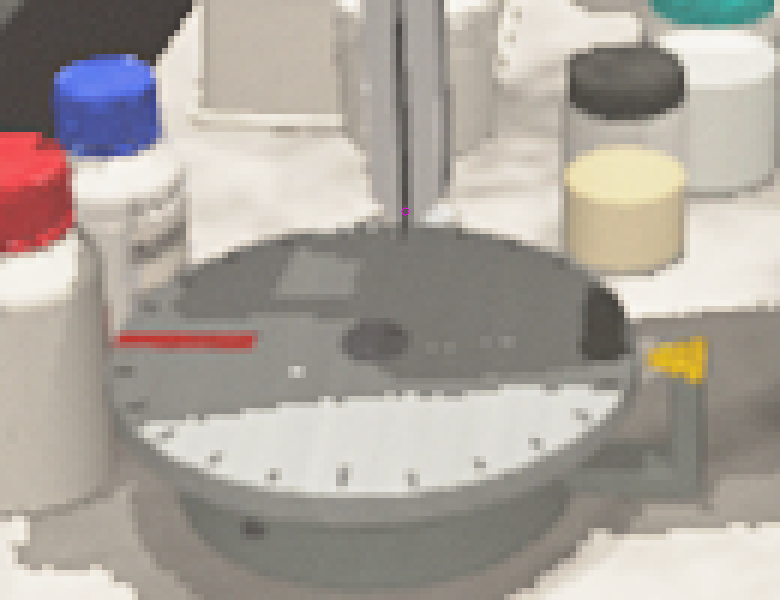

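Wrist measurements put the mark at +5°, stud at -175° and pointer at -178° about the axis, in agreement with the top view. Before flicking, I'll touch the resting disc to calibrate its height and the contact stiffness.

```bash
python3 -m pendant '[{"claw":0,"delta_pos":[0,0,0.014],"rotation":[0,0,0]},{"claw":0,"delta_pos":[0,0,0.025],"rotation":[0,0,0]},{"claw":0,"delta_pos":[0,0,0.027],"rotation":[0,0,0]},{"claw":0,"delta_pos":[0,0,0.028],"rotation":[0,0,0]}]'
python3 -m pendant '[{"claw":0,"delta_pos":[0,0,0.001],"rotation":[0,0,0]},{"claw":0,"delta_pos":[0,0,0.002],"rotation":[0,0,0]}]'
```

```text
clock: 3.3
eef_pos: [591.7, 229.2, 52.1]
eef_rot: [-3.14, 0.0, 1.571]
wrist_force: [0.8, 0.2, 0.4]
finger_gap: 0.4
clock: 3.55
eef_pos: [591.9, 229.2, 50.4]
eef_rot: [-3.141, -0.0, 1.571]
wrist_force: [0.6, 0.3, -0.2]
finger_gap: 0.9
```

```bash
python3 -m pendant '[{"claw":0,"delta_pos":[0,0,0.001],"rotation":[0,0,0]},{"claw":0,"delta_pos":[0,0,0.001],"rotation":[0,0,0]}]'
python3 -m pendant '[{"claw":0,"delta_pos":[0,0,0.001],"rotation":[0,0,0]},{"claw":0,"delta_pos":[0,0,0.001],"rotation":[0,0,0]}]'
```

```text
clock: 3.8
eef_pos: [592.4, 229.3, 50.3]
eef_rot: [3.141, -0.0, 1.571]
wrist_force: [0.3, -1.3, 5.3]
finger_gap: 0.2
clock: 4.05
eef_pos: [593.1, 229.3, 50.3]
eef_rot: [3.139, -0.001, 1.57]
wrist_force: [0.4, -0.8, 6.4]
finger_gap: 0.8
```

The disc surface is at TCP z = 50.3 (50 expected), and about 1 mm of over-travel gives 5–6 N. Next I'll lift and move to the -y side of the stud.

```bash
python3 -m pendant '[{"claw":0,"delta_pos":[0,0,-0.015],"rotation":[0,0,0]},{"claw":0,"delta_pos":[0,0,-0.035],"rotation":[0,0,0]},{"claw":0,"delta_pos":[0,-0.03,-0.037],"rotation":[0,0,0]},{"claw":0,"delta_pos":[0.004,-0.06,-0.037],"rotation":[0,0,0]},{"claw":0,"delta_pos":[0.004,-0.064,-0.037],"rotation":[0,0,0]},{"claw":0,"delta_pos":[0.004,-0.064,-0.037],"rotation":[0,0,0]}]'
python3 - <<'E'
from h import *
st=manip.read_state()
w=manip.camera('wrist')[:,:,::-1].copy();s=manip.camera('side')[:,:,::-1].copy()
cv2.imwrite('pics/w2.png',w);cv2.imwrite('pics/s2.png',cv2.resize(s[190:290,200:330],None,fx=6,fy=6,interpolation=0))
print(st['eef_pos'],st['eef_rot'])
print(markang('wrist',w,st,np.array([596.,271.5])))
E
```

```text
clock: 4.8
eef_pos: [529.7, 233.5, 88.2]
eef_rot: [3.138, -0.001, 1.571]
wrist_force: [-0.6, 0.7, -0.0]
finger_gap: 0.8
[529.70207035 233.45058951  88.20311541] [ 3.13761938e+00 -1.34068134e-03  1.57060804e+00]
(np.float64(6.786407598207232), 551, np.float64(60.925445589629895))
```

View pics/w2.png

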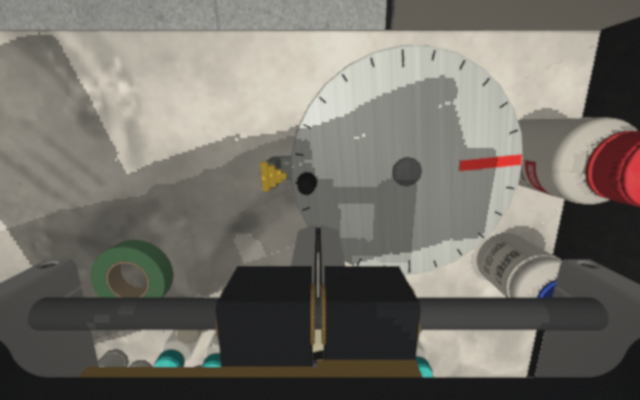

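View pics/s2.png

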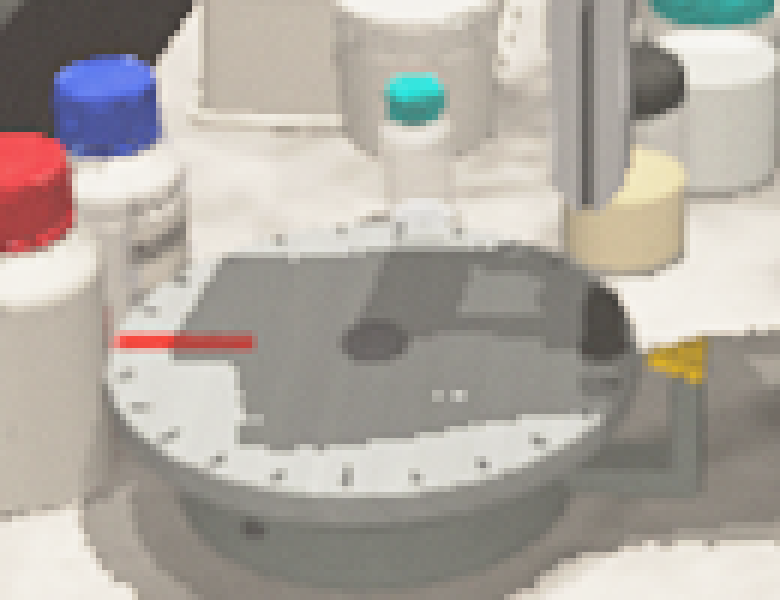

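The stud top at (306,183) gives x≈521, so it lies within the fingertip's face (517–542). Lowering beside the stud.

```bash
python3 -m pendant '[{"claw":0,"delta_pos":[0,0,0.015],"rotation":[0,0,0]},{"claw":0,"delta_pos":[0.003,0,0.028],"rotation":[0,0,0]},{"claw":0,"delta_pos":[0.004,0,0.03],"rotation":[0,0,0]},{"claw":0,"delta_pos":[0.004,0,0.03],"rotation":[0,0,0]}]'
python3 - <<'E'
from h import *
st=manip.read_state()
w=manip.camera('wrist')[:,:,::-1].copy();s=manip.camera('side')[:,:,::-1].copy()
cv2.imwrite('pics/w3.png',np.hstack([cv2.resize(w[140:280,220:420],None,fx=2,fy=2),cv2.resize(s[190:270,220:330],(400,280),interpolation=0)]))
h=onz('wrist',(306,183),70,dict(eef_pos=np.array([529.7,233.45,88.2]),eef_rot=np.array([3.1376,-.0013,1.5706])));print(h)
print(st['eef_pos'],st['eef_rot'],st['wrist_force'])
E
```

```text
clock: 5.4
eef_pos: [529.9, 237.4, 57.3]
eef_rot: [3.139, -0.001, 1.57]
wrist_force: [0.2, -0.6, 0.0]
finger_gap: 0.3
[523.11461149 267.55478887  70.        ]
[529.90299038 237.37917955  57.27723748] [ 3.13874760e+00 -9.10271319e-04  1.57032730e+00] [ 0.17116586 -0.57349943  0.03787863]
```

View pics/w3.png

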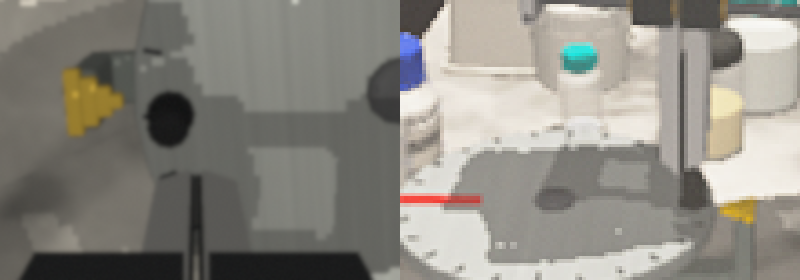

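```bash
python3 -m pendant '[{"claw":0,"delta_pos":[0.008,0,0],"rotation":[0,0,0]},{"claw":0,"delta_pos":[0.014,0,0],"rotation":[0,0,0]},{"claw":0,"delta_pos":[0.026,0.001,0],"rotation":[0,0,0]},{"claw":0,"delta_pos":[0.044,0.003,0],"rotation":[0,0,0]},{"claw":0,"delta_pos":[0.066,0.006,0],"rotation":[0,0,0]},{"claw":0,"delta_pos":[0.064,0.006,-0.015],"rotation":[0,0,0]},{"claw":0,"delta_pos":[0.055,0.006,-0.032],"rotation":[0,0,0]}]'
python3 - <<'E'
from h import *
for i in range(3):
    st=manip.read_state()
    w=manip.camera('wrist')[:,:,::-1].copy()
    cv2.imwrite(f'pics/w4_{i}.png',w)
    print(st['clock'],st['eef_pos'],markang('wrist',w,st,np.array([596.,271.5])))
st=manip.read_state();s=manip.camera('side')[:,:,::-1].copy();cv2.imwrite('pics/s4.png',s)
print(st['clock'],markang('side',s,None,np.array([592.4,270.4])))
E
```

```text
clock: 6.38
eef_pos: [535.9, 292.2, 91.0]
eef_rot: [3.138, -0.001, 1.571]
wrist_force: [0.3, 0.0, -0.2]
finger_gap: 0.4
6.375 [535.90314535 292.23324835  91.03951491] (None, 0, None)
6.425 [537.06493368 291.27982768  93.79542611] (None, 0, None)
6.475 [537.11779886 291.5177163   92.84119118] (None, 0, None)
6.525 (np.float64(-109.15812224795472), 27, np.float64(59.74802881942767))
```

View pics/w4_2.png

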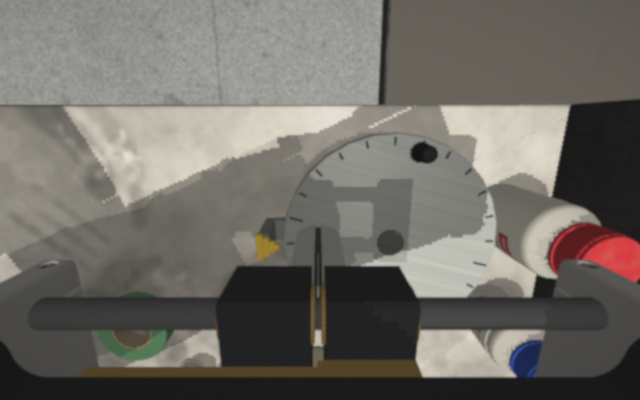

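View pics/s4.png

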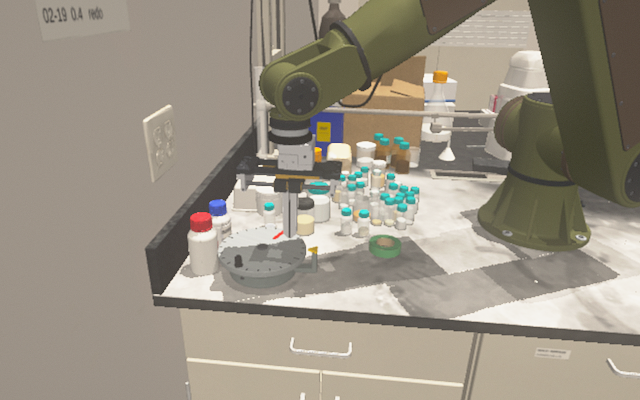

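The disc spins clockwise on its own: the stud is at (424,152) in the wrist view, and the side view shows the stripe at (279,235). Moving to hover over the bare ring on the far side.

```bash
python3 -m pendant '[{"claw":0,"delta_pos":[-0.031,0.028,0],"rotation":[0,0,0]},{"claw":0,"delta_pos":[-0.06,0.054,0],"rotation":[0,0,0]},{"claw":0,"delta_pos":[-0.062,0.056,0.01],"rotation":[0,0,0]},{"claw":0,"delta_pos":[-0.062,0.056,0.025],"rotation":[0,0,0]},{"claw":0,"delta_pos":[-0.062,0.056,0.033],"rotation":[0,0,0]}]'
python3 - <<'E'
from h import *
for i in range(4):
    st=manip.read_state()
    w=manip.camera('wrist')[:,:,::-1].copy()
    cv2.imwrite(f'pics/w5_{i}.png',w)
    print(st['clock'],st['eef_pos'],markang('wrist',w,st,np.array([597.,271.5])))
E
```

```text
clock: 7.2
eef_pos: [591.2, 230.3, 56.1]
eef_rot: [3.139, -0.001, 1.57]
wrist_force: [0.4, 0.2, 0.0]
finger_gap: 0.4
7.2 [591.2072661  230.25307006  56.13615448] (np.float64(130.63683124582914), 839, np.float64(61.426675587004404))
7.25 [591.00073244 230.19992291  55.48037961] (np.float64(122.51149018297242), 874, np.float64(61.399135605339076))
7.3 [591.3395863  230.23475811  56.46403609] (np.float64(114.35914918103246), 881, np.float64(61.42936322772493))
7.35 [591.78732365 230.25502493  57.33950224] (np.float64(106.28322335175838), 883, np.float64(61.47391538131271))
```

View pics/w5_3.png

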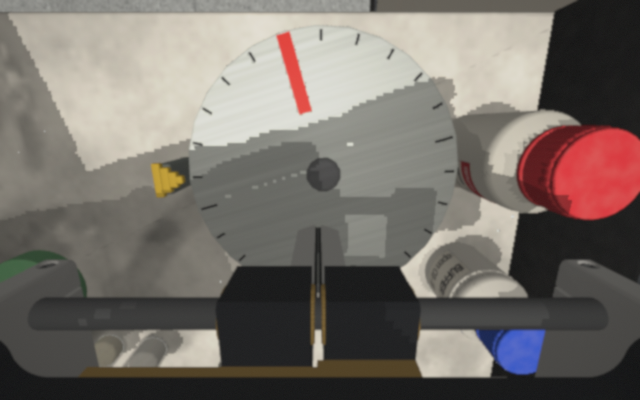

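The wrist view shows the stripe at (293,72), already past the pointer at (175,180). The disc is running at 2.83 rad/s with nothing touching it, so the free pass is done. I'll let it slow further and measure the deceleration.

```bash
python3 -m pendant '[{"claw":0,"delta_pos":[0,0,0],"rotation":[0,0,0]},{"claw":0,"delta_pos":[0,0,0],"rotation":[0,0,0]},{"claw":0,"delta_pos":[0,0,0],"rotation":[0,0,0]},{"claw":0,"delta_pos":[0,0,0],"rotation":[0,0,0]},{"claw":0,"delta_pos":[0,0,0],"rotation":[0,0,0]},{"claw":0,"delta_pos":[0,0,0],"rotation":[0,0,0]},{"claw":0,"delta_pos":[0,0,0],"rotation":[0,0,0]},{"claw":0,"delta_pos":[0,0,0],"rotation":[0,0,0]},{"claw":0,"delta_pos":[0,0,0],"rotation":[0,0,0]},{"claw":0,"delta_pos":[0,0,0],"rotation":[0,0,0]}]'
python3 - <<'E'
from h import *
for i in range(3):
    st=manip.read_state()
    w=manip.camera('wrist')[:,:,::-1].copy()
    cv2.imwrite(f'pics/w6_{i}.png',w)
    print(st['clock'],st['eef_pos'],markang('wrist',w,st,np.array([597.,271.5])))
E
```

```text
clock: 8.65
eef_pos: [592.1, 230.2, 57.9]
eef_rot: [3.137, -0.002, 1.57]
wrist_force: [0.6, 0.5, -0.1]
finger_gap: 0.5
8.65 [592.13167783 230.22328327  57.92110914] (np.float64(-93.29794485344416), 56, np.float64(64.77278935443961))
8.7 [592.13250889 230.22398676  57.93462778] (None, 0, None)
8.75 [592.1549298  230.23014423  57.93564184] (np.float64(-112.71467040265003), 170, np.float64(57.74508122203827))
```

```bash
python3 -m pendant '[{"claw":0,"delta_pos":[0,0,0],"rotation":[0,0,0]},{"claw":0,"delta_pos":[0,0,0],"rotation":[0,0,0]},{"claw":0,"delta_pos":[0,0,0],"rotation":[0,0,0]},{"claw":0,"delta_pos":[0,0,0],"rotation":[0,0,0]},{"claw":0,"delta_pos":[0,0,0],"rotation":[0,0,0]},{"claw":0,"delta_pos":[0,0,0],"rotation":[0,0,0]},{"claw":0,"delta_pos":[0,0,0],"rotation":[0,0,0]},{"claw":0,"delta_pos":[0,0,0],"rotation":[0,0,0]},{"claw":0,"delta_pos":[0,0,0],"rotation":[0,0,0]},{"claw":0,"delta_pos":[0,0,0],"rotation":[0,0,0]}]' | head -2
python3 -m pendant '[{"claw":0,"delta_pos":[0,0,0],"rotation":[0,0,0]},{"claw":0,"delta_pos":[0,0,0],"rotation":[0,0,0]},{"claw":0,"delta_pos":[0,0,0],"rotation":[0,0,0]},{"claw":0,"delta_pos":[0,0,0],"rotation":[0,0,0]},{"claw":0,"delta_pos":[0,0,0],"rotation":[0,0,0]},{"claw":0,"delta_pos":[0,0,0],"rotation":[0,0,0]},{"claw":0,"delta_pos":[0,0,0],"rotation":[0,0,0]},{"claw":0,"delta_pos":[0,0,0],"rotation":[0,0,0]},{"claw":0,"delta_pos":[0,0,0],"rotation":[0,0,0]},{"claw":0,"delta_pos":[0,0,0],"rotation":[0,0,0]}]' | head -2
python3 -m pendant '[{"claw":0,"delta_pos":[0,0,0],"rotation":[0,0,0]},{"claw":0,"delta_pos":[0,0,0],"rotation":[0,0,0]},{"claw":0,"delta_pos":[0,0,0],"rotation":[0,0,0]},{"claw":0,"delta_pos":[0,0,0],"rotation":[0,0,0]},{"claw":0,"delta_pos":[0,0,0],"rotation":[0,0,0]},{"claw":0,"delta_pos":[0,0,0],"rotation":[0,0,0]},{"claw":0,"delta_pos":[0,0,0],"rotation":[0,0,0]},{"claw":0,"delta_pos":[0,0,0],"rotation":[0,0,0]},{"claw":0,"delta_pos":[0,0,0],"rotation":[0,0,0]},{"claw":0,"delta_pos":[0,0,0],"rotation":[0,0,0]}]' | head -2
python3 - <<'E'
from h import *
for i in range(6):
    st=manip.read_state()
    w=manip.camera('wrist')[:,:,::-1].copy()
    cv2.imwrite(f'pics/w7_{i}.png',w)
    print(st['clock'],st['eef_pos'],markang('wrist',w,st,np.array([597.,271.5])))
E
```

```text
clock: 10.05
eef_pos: [592.1, 230.2, 57.9]
clock: 11.3
eef_pos: [592.2, 230.2, 57.9]
clock: 12.55
eef_pos: [592.1, 230.2, 57.9]
12.55 [592.14240723 230.21743761  57.92707593] (np.float64(160.742496909086), 767, np.float64(60.970328014055845))
12.6 [592.13877443 230.23095445  57.92577417] (np.float64(156.12979239185583), 773, np.float64(61.00517309625321))
12.65 [592.14602362 230.22619205  57.9564211 ] (np.float64(151.5796152866233), 777, np.float64(61.06096809725375))
12.7 [592.15745741 230.20369793  57.93130611] (np.float64(147.1037421864599), 790, np.float64(61.14706691867022))
12.75 [592.1475668  230.22889809  57.92256121] (np.float64(142.66784989405346), 800, np.float64(61.2477494971148))
12.8 [592.18104073 230.21674073  57.95385822] (np.float64(138.2549769760909), 809, np.float64(61.28398562126629))
```

The disc is now at 1.57 rad/s and losing 0.23 rad/s², so it would coast to rest about 11° short of the pointer. I'll let it coast until just before that, brake it while it still turns, and drag the small remainder. I'll check pointer geometry offline, then wait.

```bash
python3 -m pendant '[{"claw":0,"delta_pos":[0,0,0],"rotation":[0,0,0]},{"claw":0,"delta_pos":[0,0,0],"rotation":[0,0,0]},{"claw":0,"delta_pos":[0,0,0],"rotation":[0,0,0]},{"claw":0,"delta_pos":[0,0,0],"rotation":[0,0,0]},{"claw":0,"delta_pos":[0,0,0],"rotation":[0,0,0]},{"claw":0,"delta_pos":[0,0,0],"rotation":[0,0,0]},{"claw":0,"delta_pos":[0,0,0],"rotation":[0,0,0]},{"claw":0,"delta_pos":[0,0,0],"rotation":[0,0,0]},{"claw":0,"delta_pos":[0,0,0],"rotation":[0,0,0]},{"claw":0,"delta_pos":[0,0,0],"rotation":[0,0,0]}]' | head -2
python3 -m pendant '[{"claw":0,"delta_pos":[0,0,0],"rotation":[0,0,0]},{"claw":0,"delta_pos":[0,0,0],"rotation":[0,0,0]},{"claw":0,"delta_pos":[0,0,0],"rotation":[0,0,0]},{"claw":0,"delta_pos":[0,0,0],"rotation":[0,0,0]},{"claw":0,"delta_pos":[0,0,0],"rotation":[0,0,0]},{"claw":0,"delta_pos":[0,0,0],"rotation":[0,0,0]},{"claw":0,"delta_pos":[0,0,0],"rotation":[0,0,0]},{"claw":0,"delta_pos":[0,0,0],"rotation":[0,0,0]},{"claw":0,"delta_pos":[0,0,0],"rotation":[0,0,0]},{"claw":0,"delta_pos":[0,0,0],"rotation":[0,0,0]}]' | head -2
python3 - <<'E'
from h import *
for i in range(3):
    st=manip.read_state()
    w=manip.camera('side')[:,:,::-1].copy()
    print(st['clock'],markang('side',w,None,np.array([592.4,270.4])))
cv2.imwrite('pics/s8.png',w)
st=dict(eef_pos=np.array([592.15,230.2,57.93]),eef_rot=np.array([3.137,-.002,1.570]))
w=cv2.imread('pics/w7_5.png');h=cv2.cvtColor(w,cv2.COLOR_BGR2HSV);m=cv2.inRange(h,(18,120,80),(35,255,255));m[:,:130]=0;m[:,220:]=0;m[:130]=0;m[210:]=0
v,u=np.nonzero(m);c=np.array([597,271.5])
for n,p in (('tip',(u.max(),v[u>u.max()-2].mean())),('cent',(u.mean(),v.mean()))):
    d=onz('wrist',p,51,st)[:2]-c;print(n,p,np.hypot(*d),np.degrees(np.arctan2(d[1],d[0])))
print('hub',onz('wrist',(323,174),54,st))
E
```

```text
clock: 14.1
eef_pos: [592.1, 230.2, 57.9]
clock: 15.35
eef_pos: [592.1, 230.2, 57.9]
15.35 (np.float64(-47.883319930130796), 32, np.float64(61.81187835419695))
15.4 (np.float64(-50.38745859172371), 30, np.float64(61.71305147360718))
15.45 (np.float64(-53.27506509588805), 30, np.float64(61.67600819123477))
tip (np.int64(184), np.float64(178.69230769230768)) 88.87714436254305 -178.74337268573177
cent (np.float64(165.15598885793872), np.float64(179.1991643454039)) 100.92835420671834 -178.722629724212
hub [596.83207798 272.88691937  54.        ]
```

View pics/w7_5.png

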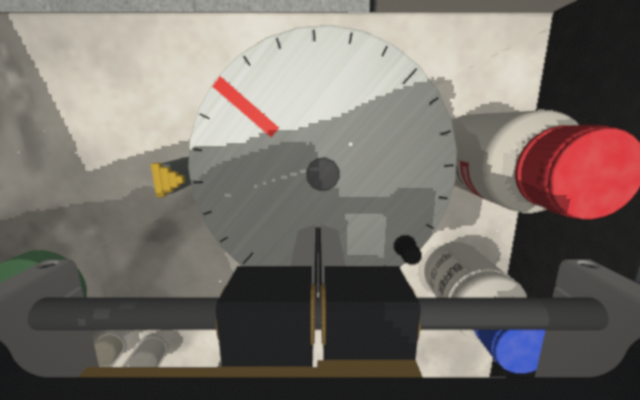

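View pics/s8.png

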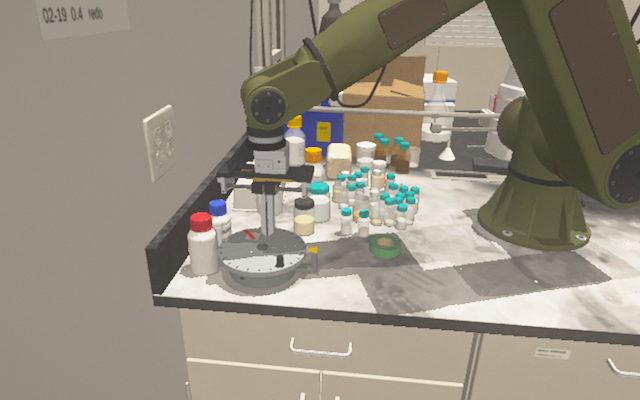

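On prediction: at t=15.45 the mark is at about -52° and turning at 55°/s. Another 2.4 s of coasting.

```bash
python3 -m pendant '[{"claw":0,"delta_pos":[0,0,0],"rotation":[0,0,0]},{"claw":0,"delta_pos":[0,0,0],"rotation":[0,0,0]},{"claw":0,"delta_pos":[0,0,0],"rotation":[0,0,0]},{"claw":0,"delta_pos":[0,0,0],"rotation":[0,0,0]},{"claw":0,"delta_pos":[0,0,0],"rotation":[0,0,0]},{"claw":0,"delta_pos":[0,0,0],"rotation":[0,0,0]},{"claw":0,"delta_pos":[0,0,0],"rotation":[0,0,0]},{"claw":0,"delta_pos":[0,0,0],"rotation":[0,0,0]},{"claw":0,"delta_pos":[0,0,0],"rotation":[0,0,0]},{"claw":0,"delta_pos":[0,0,0],"rotation":[0,0,0]}]' | head -2
python3 -m pendant '[{"claw":0,"delta_pos":[0,0,0],"rotation":[0,0,0]},{"claw":0,"delta_pos":[0,0,0],"rotation":[0,0,0]},{"claw":0,"delta_pos":[0,0,0],"rotation":[0,0,0]},{"claw":0,"delta_pos":[0,0,0],"rotation":[0,0,0]},{"claw":0,"delta_pos":[0,0,0],"rotation":[0,0,0]},{"claw":0,"delta_pos":[0,0,0],"rotation":[0,0,0]},{"claw":0,"delta_pos":[0,0,0.002],"rotation":[0,0,0]},{"claw":0,"delta_pos":[0,0,0.004],"rotation":[0,0,0]}]'
python3 - <<'E'
from h import *
for i in range(3):
    st=manip.read_state()
    w=manip.camera('wrist')[:,:,::-1].copy()
    cv2.imwrite(f'pics/w9_{i}.png',w)
    print(st['clock'],st['eef_pos'],markang('wrist',w,st,np.array([597.,272.])))
E
```

```text
clock: 16.75
eef_pos: [592.1, 230.2, 57.9]
clock: 17.75
eef_pos: [592.1, 230.2, 53.7]
eef_rot: [3.137, -0.002, 1.57]
wrist_force: [0.4, -0.6, 0.4]
finger_gap: 0.8
17.75 [592.13550131 230.21610881  53.74586273] (np.float64(-146.7124030721514), 660, np.float64(60.71891099495892))
17.8 [591.98611807 230.15295035  53.41507671] (np.float64(-148.03040076731253), 662, np.float64(60.71896688380602))
17.85 [591.99440662 230.20657975  53.58243313] (np.float64(-149.35215959153126), 668, np.float64(60.71603019716477))
```

```bash
python3 -m pendant '[{"claw":0,"delta_pos":[0,0,0],"rotation":[0,0,0]},{"claw":0,"delta_pos":[0,0,0],"rotation":[0,0,0]},{"claw":0,"delta_pos":[0,0,0],"rotation":[0,0,0]},{"claw":0,"delta_pos":[0,0,0],"rotation":[0,0,0]},{"claw":0,"delta_pos":[0,0,0],"rotation":[0,0,0]},{"claw":0,"delta_pos":[0,0,0.002],"rotation":[0,0,0]},{"claw":0,"delta_pos":[0,0,0.0045],"rotation":[0,0,0]},{"claw":0,"delta_pos":[0,0,0.0045],"rotation":[0,0,0]}]'
python3 - <<'E'
from h import *
for i in range(2):
    st=manip.read_state()
    w=manip.camera('wrist')[:,:,::-1].copy()
    cv2.imwrite(f'pics/w10_{i}.png',w)
    print(st['clock'],st['eef_pos'],st['wrist_force'],markang('wrist',w,st,np.array([597.,272.])))
E
```

```text
clock: 18.9
eef_pos: [592.9, 230.3, 50.3]
eef_rot: [3.135, -0.002, 1.57]
wrist_force: [0.2, -0.0, 8.8]
finger_gap: 0.4
18.9 [592.90668589 230.30358788  50.26399327] [ 0.19298809 -0.02233136  8.76221996] (np.float64(-165.90211335692064), 739, np.float64(60.855751109205656))
18.95 [592.86343858 230.32600008  50.28425855] [ 0.64961911 -1.01073939  8.74226151] (np.float64(-165.9692530102273), 741, np.float64(60.81426921961254))
```

View pics/w10_1.png

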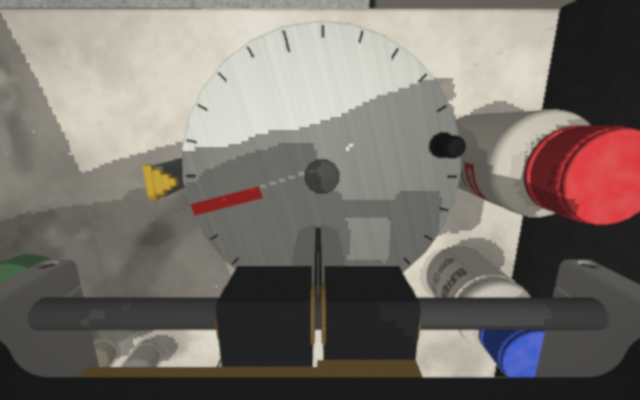

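The brake worked: the disc stopped with the mark at -166°, stripe end at (192,209), under 8.7 N. It is about 13° short of the pointer (-178.7°). A 9.5 mm drag toward -x at 41 mm radius should close that.

```bash
python3 -m pendant '[{"claw":0,"delta_pos":[0,-0.001,0.0014],"rotation":[0,0,0]},{"claw":0,"delta_pos":[0,-0.003,0.0014],"rotation":[0,0,0]},{"claw":0,"delta_pos":[0,-0.005,0.0014],"rotation":[0,0,0]},{"claw":0,"delta_pos":[0,-0.007,0.0014],"rotation":[0,0,0]},{"claw":0,"delta_pos":[0,-0.009,0.0014],"rotation":[0,0,0]},{"claw":0,"delta_pos":[0,-0.0095,0.0014],"rotation":[0,0,0]},{"claw":0,"delta_pos":[0,-0.0095,0.0014],"rotation":[0,0,0]}]'
python3 - <<'E'
from h import *
for i in range(2):
    st=manip.read_state()
    w=manip.camera('wrist')[:,:,::-1].copy()
    cv2.imwrite(f'pics/w11_{i}.png',w)
    print(st['clock'],st['eef_pos'],st['wrist_force'],markang('wrist',w,st,np.array([597.,272.])))
h=cv2.cvtColor(w,cv2.COLOR_BGR2HSV);m=cv2.inRange(h,(18,120,80),(35,255,255));m[:,:100]=0;m[:,260:]=0;m[:130]=0;m[230:]=0
v,u=np.nonzero(m);c=np.array([597,272.]);p=(u.mean(),v.mean());d=onz('wrist',p,51,st)[:2]-c;print(p,np.degrees(np.arctan2(d[1],d[0])))
E
```

```text
clock: 19.88
eef_pos: [584.4, 230.8, 50.3]
eef_rot: [3.132, -0.003, 1.57]
wrist_force: [0.3, 2.5, 10.3]
finger_gap: 0.3
19.875 [584.39005983 230.84702628  50.28687256] [ 0.25673188  2.47733884 10.34170799] (np.float64(-176.86183937986453), 777, np.float64(60.93262382633436))
19.925 [584.40198746 230.81799729  50.25858965] [0.62325988 1.18721971 7.92400778] (np.float64(-176.8144109972736), 777, np.float64(60.99592614217563))
(np.float64(171.50451612903225), np.float64(182.60774193548386)) -178.43345388651343
```

View pics/w11_1.png

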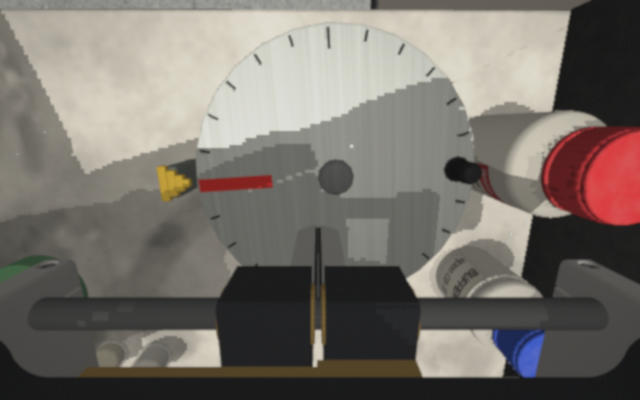

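The mark is now at -176.8° against the pointer's -178.4°, so they are lined up to about 2°, with the fingertip pressing at 8–10 N. One side-view check before handing in.

Run:
```python
from h import *
s=manip.camera('side')[:,:,::-1].copy();w=manip.camera('wrist')[:,:,::-1].copy();st=manip.read_state()
print(st['clock'],st['eef_pos'],st['wrist_force'],st['qd'].round(3),markang('wrist',w,st,np.array([597.,272.])))
cv2.imwrite('pics/s12.png',cv2.resize(s[190:290,180:310],None,fx=6,fy=6,interpolation=0))
for n,im in (('0',cv2.imread('pics/side0.png')),('now',s)):
    h=cv2.cvtColor(im,cv2.COLOR_BGR2HSV);m=cv2.inRange(h,(18,120,80),(35,255,255));m[:,:295]=0;m[:,330:]=0;m[:235]=0;m[262:]=0
    v,u=np.nonzero(m);print(n,'yellow',u.min(),u.max(),v.min(),v.max())
```

```text
20.075 [584.40217019 230.80724423  50.2433326 ] [ 0.30457808  2.06272266 10.1396687 ] [-0.002  0.001  0.002  0.001  0.001 -0.001] (np.float64(-176.80812072803948), 779, np.float64(60.89981220611966))
0 yellow 308 317 246 253
now yellow 308 317 246 253
```

View pics/s12.png

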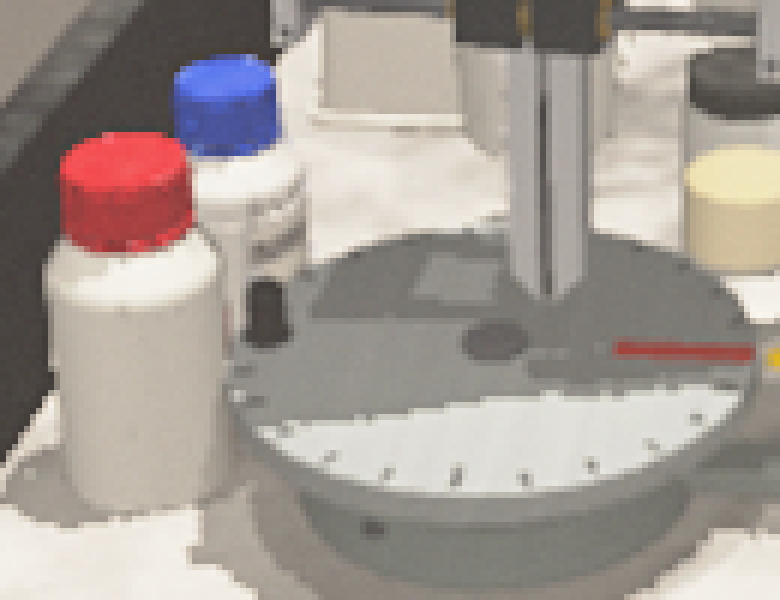

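The side view shows the stripe ending at the yellow pointer and the fingertip on the disc. The pointer's pixels haven't moved since the start, so the foot hasn't shifted. Handing in.

```bash
python3 -c "
from cell import manip
print(manip.sign_off())"
```

```text
the job is handed in; nothing more can be done
None
```

The disc's bearing runs free, and I handed the job in at about 20 s with the fingertip holding the red mark at the yellow pointer.

- **Spin:** I pushed the stud with the closed fingertips and the disc reached about 2.8 rad/s clockwise. It coasted with nothing touching it, losing about 0.23 rad/s each second. The mark ran freely past the pointer at least twice.
- **Brake:** At roughly 0.24 rad/s (an estimate from the coasting rate), I pressed the fingertip on the bare ring and the disc stopped about 13° short of the pointer. I then dragged it about 9 mm to line up the mark.
- **Final checks:**
  - The mark is about 1.6° from the pointer.
  - The disc is at rest.
  - The fingertip presses with 8–10 N.
  - The pointer's pixels in the side view are the same as at the start, so the foot has not moved. The bottles near the disc look undisturbed, but I did not measure them, the vials or the tape again.
- **What disagreed:**
  - The wrist camera put the hub 4–6 mm further out in x than the top and side cameras. I therefore judged the alignment from angles within the wrist view alone.
  - I waited too long for a full-speed stop on the next pass, so I braked late in the coast and used the small drag instead.

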